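# Tamp the stone chunks level in the packing cell

## Task

Take the tamper by its grip and tamp the stone chunks in the steel cell down until all lie level in one flat layer: first the two at the end where both are propped against the end wall, then the two at the opposite end, each time pressing down firmly and holding it for about a second. The cell's floor plate is only held by friction and slips down if pushed with more than about 15 N, so come down slowly, press by feel at 7 to 11 N and do not let it slip; touch the chunks with the tamper only. Then stand the tamper upright on its rubber pad again and let go; leave everything else on the bench alone.

Things in the scene. Friction and masses are not known exactly. Their poses are not given: they have to be found in the camera images.
- cell_floor (a point): Middle of the inner floor of the packing cell, a fixed open steel box; x, y along its sides, z up. Inside 88 mm along x, 140 mm along y; walls 4 mm thick, tops 45 mm above this point; this point is 20 mm above the bench. Six chunks in two rows (x = +-21 mm) of three: two propped at the -y end wall, one at the +y end wall, three flat. All six fit in one flat layer.
- floor_plate (a joint): How far the cell's floor plate has slipped down (m), 0 at the start. It is held by friction only: firm under a firm tamp (7 to 11 N), but pressed with more than about 15 N from above it slips down, for good; more than 1 mm spoils the cell.
- tamper_grip (a point): Grip of the tamper, where to grasp it: 89 mm above the bottom of its foot, on its axis. A 24 mm square wooden grip (sides along the tamper's x and y) that runs from 23 mm below to 37 mm above this point; right under it a square hand guard 58 mm wide (its top 23 mm below this point) that fingertips may bear on. Tamper mass about 0.35 kg, 126 mm tall.
- tamper_foot (a point): Centre of the flat underside of the tamper's aluminium foot, a plate 74 mm (tamper x) by 44 mm (tamper y), 14 mm thick. It covers the two chunks of one end of the cell: centred 45 mm from the middle along the cell's y, with its x along the cell's x, it has 7 mm of room to the side walls and 3 mm to the end wall. z up.
- tamper: The tamper as a whole: origin at the middle of the underside of the foot, z up along the handle. Starts standing on the pad.
- pad: Fixed square grey rubber pad, 110 x 110 mm, 6 mm thick, on which the tamper stands and must stand again; origin under its centre on the bench.
- chunk_a1: Flat stone chunk, 34 mm across the cell, 40 mm along it, 14 to 25 mm thick (not gauged). Origin at the middle of its underside, z through its thickness (vertical when flat). Starts propped: upper edge on the cell's -y end wall, foot on the floor, 30 to 40 mm tall so; held by friction. Pushed down from above, its foot slides towards the cell's middle and it lies down (little force).
- chunk_a2: Flat stone chunk, 32 mm across the cell, 41 mm along it, 14 to 25 mm thick (not gauged). Origin at the middle of its underside, z through its thickness (vertical when flat). Starts propped: upper edge on the cell's -y end wall, foot on the floor, 30 to 40 mm tall so; held by friction. Pushed down from above, its foot slides towards the cell's middle and it lies down (little force).
- chunk_b1: Flat stone chunk, 33 mm across the cell, 40 mm along it, 14 to 25 mm thick (not gauged). Origin at the middle of its underside, z through its thickness (vertical when flat). Starts propped: upper edge on the cell's +y end wall, foot on the floor, 30 to 40 mm tall so; held by friction. Pushed down from above, its foot slides towards the cell's middle and it lies down (little force).
- chunk_b2: Flat stone chunk, 34 mm across the cell, 38 mm along it, 14 to 25 mm thick (not gauged). Origin at the middle of its underside, z through its thickness (vertical when flat). Starts lying flat. All chunks are rigid: once they lie firm, the force rises steeply.
- chunk_m1: Flat stone chunk, 31 mm across the cell, 37 mm along it, 14 to 25 mm thick (not gauged). Origin at the middle of its underside, z through its thickness (vertical when flat). Starts lying flat.
- chunk_m2: Flat stone chunk, 35 mm across the cell, 36 mm along it, 14 to 25 mm thick (not gauged). Origin at the middle of its underside, z through its thickness (vertical when flat). Starts lying flat.
- wrench: Bystander: wrench lying on the bench.
- spare_chunk: Bystander: a stone chunk lying on the bench, not part of the job.
- steel_pin: Bystander: steel pin standing, 24 mm across, 50 mm tall.
- beaker: Bystander: beaker, 70 mm across, 85 mm tall.
- bottle: Bystander: bottle, 60 mm across, 130 mm tall.
- dish: Bystander: shallow dish, 90 mm across.
- jar: Bystander: jar, 60 mm across, 75 mm tall.
Not all that is in view belongs to the job. What is shaped like the chunk_a1 but yellow is not meant. What is shaped like the chunk_a2 but yellow is not meant.

How it is judged:
On the way, in this order (a step that is already met when the one before it is completed fails the run):
1. the end with two propped chunks is tamped: the tamper's foot over that end presses on a chunk with more than 3.5 N and both of its propped chunks lie flat, held 0.5 s (y of tamper_foot in the frame of cell_floor below -0.03 m and (contact force between tamper and chunk_a1 above 3.5 N or contact force between tamper and chunk_a2 above 3.5 N or contact force between tamper and chunk_b1 above 3.5 N or contact force between tamper and chunk_b2 above 3.5 N or contact force between tamper and chunk_m1 above 3.5 N or contact force between tamper and chunk_m2 above 3.5 N) and angle between each of chunk_a1, chunk_a2's own z axis and vertical below 0.15 rad and z of each of chunk_a1, chunk_a2 in the frame of cell_floor below 0.005 m), for 0.5 s.
2. then the opposite end is tamped: the tamper's foot over that end presses on a chunk with more than 3.5 N and its propped chunk lies flat, held 0.5 s (y of tamper_foot in the frame of cell_floor above 0.03 m and (contact force between tamper and chunk_a1 above 3.5 N or contact force between tamper and chunk_a2 above 3.5 N or contact force between tamper and chunk_b1 above 3.5 N or contact force between tamper and chunk_b2 above 3.5 N or contact force between tamper and chunk_m1 above 3.5 N or contact force between tamper and chunk_m2 above 3.5 N) and angle between chunk_b1's own z axis and vertical below 0.15 rad and z of chunk_b1 in the frame of cell_floor below 0.005 m), for 0.5 s.
At the end, for the whole second after the job is handed in: All six chunks lie in the cell, flat within 0.15 rad and with the middles of their undersides less than 5 mm above its floor, at rest; the tamper stands upright on its pad, within 30 mm of the pad's centre, released and at rest (angle between each of chunk_a1, chunk_a2, chunk_b1, chunk_b2, chunk_m1, chunk_m2's own z axis and vertical below 0.15 rad and z of each of chunk_a1, chunk_a2, chunk_b1, chunk_b2, chunk_m1, chunk_m2 in the frame of cell_floor below 0.005 m and x of chunk_a1 in the frame of cell_floor between -0.045 and 0.045 m and y of chunk_a1 in the frame of cell_floor between -0.07 and 0.07 m and linear speed of each of chunk_a1, chunk_a2, chunk_b1, chunk_b2, chunk_m1, chunk_m2, tamper below 0.02 m/s and x of chunk_a2 in the frame of cell_floor between -0.045 and 0.045 m and y of chunk_a2 in the frame of cell_floor between -0.07 and 0.07 m and x of chunk_b1 in the frame of cell_floor between -0.045 and 0.045 m and y of chunk_b1 in the frame of cell_floor between -0.07 and 0.07 m and x of chunk_b2 in the frame of cell_floor between -0.045 and 0.045 m and y of chunk_b2 in the frame of cell_floor between -0.07 and 0.07 m and x of chunk_m1 in the frame of cell_floor between -0.045 and 0.045 m and y of chunk_m1 in the frame of cell_floor between -0.07 and 0.07 m and x of chunk_m2 in the frame of cell_floor between -0.045 and 0.045 m and y of chunk_m2 in the frame of cell_floor between -0.07 and 0.07 m and horizontal distance between tamper and pad below 0.03 m and angle between tamper's own z axis and vertical below 0.08 rad and z of tamper in the frame of pad below 0.012 m); the robot touches nothing.
It fails at once if the floor plate is pushed down more than 1 mm (value of joint floor_plate above 0.001 m).
It fails at once if the robot touches a chunk itself (contact force between any of the fingers, the arm and chunk_a1 above 0.5 N or contact force between any of the fingers, the arm and chunk_a2 above 0.5 N or contact force between any of the fingers, the arm and chunk_b1 above 0.5 N or contact force between any of the fingers, the arm and chunk_b2 above 0.5 N or contact force between any of the fingers, the arm and chunk_m1 above 0.5 N or contact force between any of the fingers, the arm and chunk_m2 above 0.5 N).
It fails at once if a bystander is moved more than 30 mm (distance of any of wrench, spare_chunk, steel_pin, beaker, bottle, dish, jar from where it was at the start of the episode above 0.03 m).
It also fails if it takes over 72 s, if anything falls off the work surface, if the arm or the gripper's body presses on something with over 40 N, if the wrist force passes 120 N, or if a joint passes its speed limit or range.

## Robot

A 6-joint arm with a two-finger parallel gripper is mounted at the origin on the work surface. World frame = base frame: x ahead of the robot, y to its left, z up, the work surface at z = 0. Lengths are in m, angles in rad, forces in N, time in s.
With the tool pointing down it reaches from about 0.225 to 0.875 m from the base axis. Payload 3.4 kg.
Tool frame: the origin (TCP) lies at the very end of the fingers, on their centre line; the grasp point (between the pads) lies 19 mm behind it (grip_depth is the distance from the TCP to the grasp point, in m); x points along the fingers, z is the direction in which the jaws open and shut, and the axes are right-handed (so a half turn about x gives the same grasp; the last joint's range is limited). The gripper opens to 85 mm and grips with 20 to 120 N. Pads are 22 mm wide; open, the fingers measure 114 mm over their backs; the gripper's body (76 mm by 85 mm) begins 54 mm behind the grasp point. The pads swing forward as they close: fully open they stand 13 mm farther back than shut.
Start: joints at [-1.369, 0.276, 1.505, -0, 1.361, -0.121], TCP at [0.182, -0.545, 0.231] pointing down, gripper open.
Joint ranges: [-2.89, 2.89], [-0.75, 2.08], [0.22, 2.7], [-1.18, 4.32], [0.11, 2.71], [-2.7, 2.7]. Speed limits (rad/s): [2.57, 2.57, 3.14, 3.14, 3.14, 3.14].

## Interface

Orientations are given as a unit quaternion [w, x, y, z].
In Python, from rig import get_state, get_image, sign_off, grip_depth gives the robot as it stands. The module is installed in compiled form; this text tells all that it offers.
- The arm moves only by the tool arm_command, never from a script. Its argument "series" is a list of rows, each an object with "dp": the shift along the tool's x, y, z scaled (see below), a list of three; "angular": the turn, a rotation vector about the tool's x, y, z scaled (see below), a list of three; "gripper": the finger opening in mm, from 0 to 85.4. A call has exactly 8 rows; each row shifts and turns the pose as measured when the row begins, along the tool's axes as they then stand; what a row does not reach is not made up. The controller multiplies each number of a shift by 0.12 m and each number of a turn by 90 degrees. A row lasts 1/8 s, in which the tool goes at most 62.5 mm and 10.7 degrees, less where a joint would pass 70% of its speed; a pose out of reach is approached as far as the arm can. A call with a number of a shift or a turn outside -1 to 1 is refused whole. A call with a gripper value outside its range is refused whole. The fingers move at their own pace and stop on an object; "grip_force" is the grip in N (left out, the last holds). Time passes only in rows, so rows that do not move let the fingers close, or fill a call up. It gives the time, the measured TCP pose, the force and the opening at its end, in the units of the state.
- get_state(): the state, without advancing time (a new reading comes with each control period).
- get_image(name): name is "scene" or "top" or "wrist"; returns a dict with "image" (480x640x3 uint8, blue, green, red), "depth" (480x640 float32, m along the optical axis (not along the pixel's ray), 0 where there is no reading), "mtx" (3x3 intrinsics, pixels), "k1" (the pictures are not rectified: a ray, as slopes to the right and down, at radius r is drawn at 1 + k1 r^2 times it, then the intrinsics apply), "view" (4x4, takes a point from world to camera coordinates); the wrist camera has in their place "mount" (4x4, takes a point from camera to tool coordinates, whose origin is the TCP and whose axes are the tool frame's). Camera axes: x right, y up, looking along -z (the intrinsics and any distortion apply to the point x, -y, -z); pixel columns grow to the right and rows downward; lengths in m; the calibration is good to about 2 mm. A picture is of the moment at which its call begins: read the wrist's pose just before it.
- sign_off(): hands the job in, once; it reports no verdict.
The state is a dict: "clock": time; "qpos": joint angles; "qd": joint speeds; "effort": joint torques, N m; "position": TCP position; "ee_rot": TCP orientation; "contact_force": force on the tool from outside, world axes, zero at the start; "moment": the same for the moment, N m; "width": finger opening in m.
Only numpy, scipy, OpenCV 4.12 (cv2) and the standard library are available. Lean on these libraries where they do the work, as an engineer would, in place of code of your own. Each camera call takes 0.05 s, during which the arm holds its last target. There are 200 camera calls.

## Working session

There is one attempt and no reset: what is moved stays moved. The work goes in short steps, Python scripts to look and compute and a tool call to move; the robot and the scene stay as the last step left them, time stands still between calls to the robot, and variables do not carry over. Pictures are saved under pics/ and viewed, about 8 in all and at most 12, crops included, and the job is handed in when it is done.

Besides the shell and the picture viewer there is one more tool, called as name(argument=value, ...) on one line, values as JSON. arm_command: Moves the arm, as the interface text tells. Its arguments: {"type":"object","properties":{"series":{"type":"array","items":{"type":"object","properties":{"dp":{"type":"array","items":{"type":"number"}},"angular":{"type":"array","items":{"type":"number"}},"gripper":{"type":"number"}}}},"grip_force":{"type":"number"}},"required":["series"]}

```bash
mkdir -p pics; cat > h.py <<'E'
import numpy as np, cv2
from rig import *
from scipy.spatial.transform import Rotation as R
def cam(n):
    s=get_state(); d=get_image(n)
    if 'view' in d: T=np.linalg.inv(np.array(d['view']))
    else:
        q=s['ee_rot']; T=np.eye(4); T[:3,:3]=R.from_quat([q[1],q[2],q[3],q[0]]).as_matrix(); T[:3,3]=s['position']; T=T@np.array(d['mount'])
    d['T']=T; return d
def cloud(d):
    "world xyz for each pixel"
    h,w=d['depth'].shape; u,v=np.meshgrid(np.arange(w),np.arange(h))
    p=np.stack([u,v],-1).reshape(-1,1,2).astype(np.float64)
    k=np.array([d['k1'],0,0,0,0],float)
    n=cv2.undistortPoints(p,np.array(d['mtx'],float),k).reshape(h,w,2)
    z=d['depth']; c=np.stack([n[...,0]*z,-n[...,1]*z,-z,np.ones_like(z)],-1)
    return (c@d['T'].T)[...,:3]
E
python3 - <<'E'
from h import *
print(get_state(),grip_depth)
for n in ('scene','top'):
    d=cam(n); cv2.imwrite(f'pics/{n}0.png',d['image']); np.save(f'{n}0.npy',cloud(d)); print(n,d['T'][:3,3],d['k1'],d['mtx'])
E
```

```text
{'clock': 0.0, 'qpos': array([-1.36899474e+00,  2.76604946e-01,  1.50614901e+00, -3.15215155e-05,
        1.36069570e+00, -1.20998385e-01]), 'qd': array([-1.16774292e-03, -8.61591424e-04, -7.99324791e-04,  1.00699776e-03,
       -2.37534262e-04,  2.36934775e-05]), 'effort': array([-4.17720112e-04, -4.16777337e+01, -2.45804483e+01, -5.05771425e-05,
        1.08003381e-02,  3.64066341e-05]), 'position': array([ 0.1822802 , -0.54477813,  0.23042771]), 'ee_rot': array([ 0.57336282,  0.41358659,  0.57434284, -0.41271238]), 'contact_force': array([0.29325019, 0.03839171, 0.37842989]), 'moment': array([-0.00671898,  0.02942876, -0.03487147]), 'width': 0.0853345083237337} 0.0187
scene [1.20488983 0.7291361  1.25582945] -0.14090378690402758 [[578.64631512   0.         322.94148893]
 [  0.         578.64631512 238.1632001 ]
 [  0.           0.           1.        ]]
top [0.42875153 0.0080013  1.00357564] 0.037905607303324186 [[445.08705936   0.         320.3821876 ]
 [  0.         445.08705936 238.08921003]
 [  0.           0.           1.        ]]
```

View pics/top0.png

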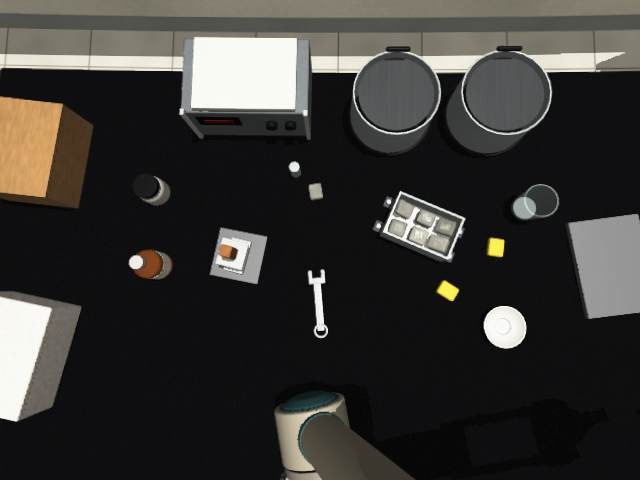

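View pics/scene0.png

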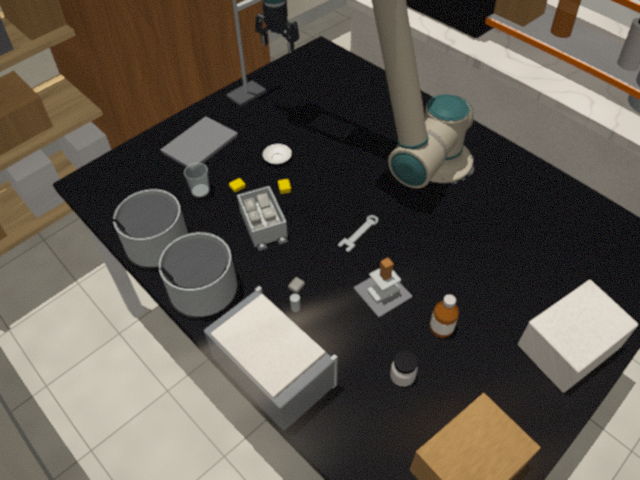

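```bash
python3 - <<'E'
from h import *
P=np.load('top0.npy')
im=cv2.imread('pics/top0.png')
def rect(m,name):
    q=P[m]; r=cv2.minAreaRect(q[:,:2].astype(np.float32)); print(name,m.sum(),np.round(r[0],4),np.round(r[1],4),round(r[2],2),'med',np.round(np.median(q,0),4), 'z',np.round(np.percentile(q[:,2],[5,50,95]),4)); return r
def box(u0,u1,v0,v1):
    m=np.zeros(P.shape[:2],bool); m[v0:v1,u0:u1]=1; return m
Z=P[...,2]
print('bench z',np.median(Z[box(340,370,240,330)]))
B=box(365,480,180,275)
for lo in (.055,.06): rect(B&(Z>lo)&(Z<.075),'cellwall')
T=box(205,272,222,288)
rect(T&(Z>.003)&(Z<.012),'pad'); rect(T&(Z>.06)&(Z<.08),'guard'); rect(T&(Z>.115)&(Z<.14),'grip')
rect(T&(Z>.012)&(Z<.03),'foot')
S=np.load('scene0.npy'); P=S; Z=S[...,2]
T=box(350,420,250,320)
rect(T&(Z>.06)&(Z<.08),'guardS'); rect(T&(Z>.118)&(Z<.14),'gripS');rect(T&(Z>.003)&(Z<.011),'padS');rect(T&(Z>.013)&(Z<.026),'footS')
B=box(225,300,180,260); rect(B&(Z>.057)&(Z<.075),'cellS')
c=im[175:285,360:490]; cv2.imwrite('pics/cell_crop.png',np.hstack([cv2.resize(c,None,fx=5,fy=5,interpolation=2)]))
E
```

```text
bench z -0.0009904692279759653
cellwall 619 [ 0.5747 -0.1876] [0.1477 0.0983] 67.33 med [ 0.5678 -0.2015  0.0633] z [0.0558 0.0633 0.0666]
cellwall 492 [ 0.5748 -0.1877] [0.1477 0.0983] 67.16 med [ 0.5749 -0.1929  0.0637] z [0.061  0.0637 0.0668]
pad 1190 [0.5116 0.2179] [0.1462 0.1455] 89.49 med [0.505  0.1953 0.005 ] z [0.0033 0.005  0.008 ]
guard 536 [0.5075 0.2167] [0.058  0.0577] 76.52 med [0.5017 0.209  0.0705] z [0.0679 0.0705 0.0736]
grip 157 [0.5075 0.2168] [0.0246 0.0235] 77.41 med [0.5071 0.2149 0.1303] z [0.1218 0.1303 0.1331]
foot 167 [0.5075 0.2165] [0.0446 0.0738] 76.69 med [0.4865 0.2085 0.0182] z [0.0146 0.0182 0.0211]
guardS 311 [0.511  0.2188] [0.0611 0.061 ] 75.35 med [0.5208 0.2278 0.0701] z [0.0657 0.0701 0.0757]
gripS 113 [0.5111 0.218 ] [0.0249 0.0241] 75.62 med [0.5135 0.22   0.129 ] z [0.1191 0.129  0.1333]
padS 852 [0.4845 0.2037] [0.223  0.1864] 44.1 med [0.5246 0.2408 0.0053] z [0.0033 0.0053 0.0093]
footS 267 [0.5116 0.2215] [0.0475 0.0809] 64.05 med [0.5225 0.2252 0.018 ] z [0.0137 0.018  0.0227]
cellS 314 [ 0.6105 -0.1538] [0.2667 0.1426] 43.67 med [ 0.5752 -0.1832  0.0628] z [0.0576 0.0628 0.0678]
```

View pics/cell_crop.png

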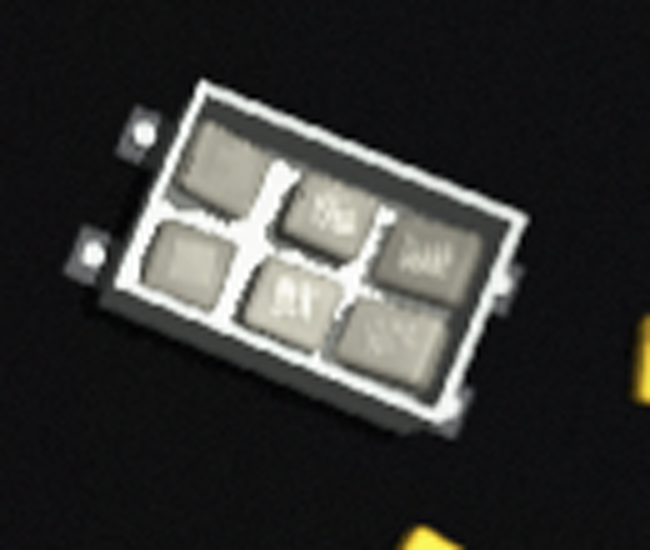

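```bash
python3 - <<'E'
from h import *
P=np.load('top0.npy'); s=get_state(); q=s['ee_rot']
M=R.from_quat([q[1],q[2],q[3],q[0]]).as_matrix(); print(np.round(M,3))
a=np.radians(67.2); ey=np.array([np.cos(a),np.sin(a)]); ex=np.array([ey[1],-ey[0]])
d=P[...,:2]-[.5748,-.1877]; x=d@ex; y=d@ey; z=P[...,2]
for sx in(-21,21):
  for sy in (-45,0,45):
    l=[]
    for o in (-18,-12,-6,0,6,12,18):
        m=(abs(x*1e3-sx)<9)&(abs(y*1e3-sy-o)<3.5); l.append(round(float(np.median(z[m])*1e3),1) if m.any() else None)
    print(sx,sy,l)
w=cam('wrist'); print(np.round(np.array(w['mount']),3),w['mtx'],w['k1'])
E
```

```text
[[-0.     0.948  0.317]
 [ 0.002  0.317 -0.948]
 [-1.     0.    -0.002]]
-21 -45 [51.2, 55.2, 53.0, 49.1, 46.8, 42.9, 37.1]
-21 0 [37.9, 38.4, 38.9, 38.6, 39.5, 38.4, 20.4]
-21 45 [24.7, 33.2, 33.2, 32.7, 32.7, 33.0, 29.2]
21 -45 [49.9, 50.3, 47.8, 44.0, 40.3, 37.4, 19.5]
21 0 [42.9, 43.8, 43.2, 43.1, 43.5, 42.7, 20.9]
21 45 [19.2, 35.0, 38.6, 41.6, 44.7, 47.0, 47.7]
[[-0.     0.318 -0.948 -0.142]
 [ 0.001  0.948  0.318  0.082]
 [ 1.    -0.001 -0.001  0.   ]
 [ 0.     0.     0.     1.   ]] [[399.15209712   0.         321.31585215]
 [  0.         399.15209712 238.74319906]
 [  0.           0.           1.        ]] -0.077968123110049
```

```bash
cat >> h.py <<'E'
def mat(s):
    q=s['ee_rot']; return R.from_quat([q[1],q[2],q[3],q[0]]).as_matrix()
def goal(yaw):
    a=np.radians(yaw); z=np.array([np.cos(a),np.sin(a),0]); x=np.array([0,0,-1.]); return np.stack([x,np.cross(z,x),z],1)
def plan(p,yaw,n,nt=None):
    "straight plan in n rows (turn over nt rows) as scaled numbers, tool axes"
    s=get_state(); M=mat(s); d=(np.array(p)-s['position'])/n; G=goal(yaw); nt=nt or n
    w=R.from_matrix(M.T@G).as_rotvec()/nt
    print('now',np.round(s['position'],4),'tilt/yaw left deg',np.round(np.degrees(w*nt),2))
    for i in range(n):
        t=w if i<nt else w*0
        print(np.round(M.T@d/.12,3).tolist(),np.round(t/(np.pi/2),3).tolist()); M=M@R.from_rotvec(t).as_matrix()
E
python3 -c "
from h import *
plan([.509,.2175,.24],-13.4,16,8)"
```

```text
now [ 0.1823 -0.5449  0.2306] tilt/yaw left deg [-5.81e+01 -7.00e-02 -5.00e-02]
[-0.004, 0.287, -0.323] [-0.081, -0.0, -0.0]
[-0.004, 0.326, -0.284] [-0.081, -0.0, -0.0]
[-0.005, 0.359, -0.24] [-0.081, -0.0, -0.0]
[-0.005, 0.387, -0.193] [-0.081, -0.0, -0.0]
[-0.005, 0.408, -0.142] [-0.081, -0.0, -0.0]
[-0.005, 0.423, -0.09] [-0.081, -0.0, -0.0]
[-0.005, 0.431, -0.036] [-0.081, -0.0, -0.0]
[-0.005, 0.432, 0.019] [-0.081, -0.0, -0.0]
[-0.005, 0.426, 0.073] [-0.0, -0.0, -0.0]
[-0.005, 0.426, 0.073] [-0.0, -0.0, -0.0]
[-0.005, 0.426, 0.073] [-0.0, -0.0, -0.0]
[-0.005, 0.426, 0.073] [-0.0, -0.0, -0.0]
[-0.005, 0.426, 0.073] [-0.0, -0.0, -0.0]
[-0.005, 0.426, 0.073] [-0.0, -0.0, -0.0]
[-0.005, 0.426, 0.073] [-0.0, -0.0, -0.0]
[-0.005, 0.426, 0.073] [-0.0, -0.0, -0.0]
```

arm_command(series=[{"dp":[-0.004,0.287,-0.323],"angular":[-0.081,0,0],"gripper":85},{"dp":[-0.004,0.326,-0.284],"angular":[-0.081,0,0],"gripper":85},{"dp":[-0.005,0.359,-0.24],"angular":[-0.081,0,0],"gripper":85},{"dp":[-0.005,0.387,-0.193],"angular":[-0.081,0,0],"gripper":85},{"dp":[-0.005,0.408,-0.142],"angular":[-0.081,0,0],"gripper":85},{"dp":[-0.005,0.423,-0.09],"angular":[-0.081,0,0],"gripper":85},{"dp":[-0.005,0.431,-0.036],"angular":[-0.081,0,0],"gripper":85},{"dp":[-0.005,0.432,0.019],"angular":[-0.081,0,0],"gripper":85}])

```text
clock: 1.15
position: [0.3432, -0.1528, 0.2335]
ee_rot: [0.704, 0.074, 0.703, -0.071]
contact_force: [1.5, -0.0, 0.3]
width: 0.0849
```

```bash
python3 -c "
from h import *
plan([.509,.2175,.24],-13.4,8)"
```

```text
now [ 0.3432 -0.1528  0.2335] tilt/yaw left deg [ 1.64  0.03 -0.21]
[-0.005, 0.413, 0.091] [0.002, 0.0, -0.0]
[-0.005, 0.413, 0.089] [0.002, 0.0, -0.0]
[-0.006, 0.414, 0.088] [0.002, 0.0, -0.0]
[-0.006, 0.414, 0.086] [0.002, 0.0, -0.0]
[-0.006, 0.414, 0.085] [0.002, 0.0, -0.0]
[-0.006, 0.414, 0.083] [0.002, 0.0, -0.0]
[-0.006, 0.415, 0.082] [0.002, 0.0, -0.0]
[-0.007, 0.415, 0.08] [0.002, 0.0, -0.0]
```

arm_command(series=[{"dp":[-0.005,0.413,0.09],"angular":[0.002,0,0],"gripper":85},{"dp":[-0.005,0.413,0.089],"angular":[0.002,0,0],"gripper":85},{"dp":[-0.006,0.414,0.088],"angular":[0.002,0,0],"gripper":85},{"dp":[-0.006,0.414,0.086],"angular":[0.002,0,0],"gripper":85},{"dp":[-0.006,0.414,0.085],"angular":[0.002,0,0],"gripper":85},{"dp":[-0.006,0.414,0.083],"angular":[0.002,0,0],"gripper":85},{"dp":[-0.006,0.414,0.082],"angular":[0.002,0,0],"gripper":85},{"dp":[-0.007,0.415,0.08],"angular":[0.002,0,0],"gripper":85}])

```text
clock: 2.15
position: [0.5106, 0.2313, 0.2401]
ee_rot: [0.704, 0.081, 0.701, -0.08]
contact_force: [1.7, 0.4, 0.5]
width: 0.085
```

```bash
python3 - <<'E'
from h import *
d=cam('wrist'); P=cloud(d); cv2.imwrite('pics/w1.png',d['image']); Z=P[...,2]
near=(abs(P[...,0]-.509)<.06)&(abs(P[...,1]-.2175)<.06)&(d['depth']>0)
for n,lo,hi in (('grip',.122,.142),('guard',.062,.08),('foot',.012,.027)):
    q=P[near&(Z>lo)&(Z<hi)]; 
    if len(q)>5:
        r=cv2.minAreaRect(q[:,:2].astype(np.float32)); print(n,len(q),np.round(r[0],4),np.round(r[1],4),round(r[2],2),np.round(np.median(q,0),4))
plan([.509,.2175,.24],-13.4,1)
print(get_state()['contact_force'])
E
```

```text
grip 1251 [0.5091 0.2187] [0.0235 0.0237] 76.55 [0.5093 0.2205 0.1314]
guard 3380 [0.5089 0.2183] [0.0582 0.0582] 76.6 [0.513  0.2287 0.0717]
foot 658 [0.509  0.2185] [0.044  0.0742] 77.01 [0.5114 0.2344 0.0192]
now [0.5136 0.2377 0.2398] tilt/yaw left deg [ 0.44  0.27 -0.54]
[-0.003, -0.173, 0.0] [0.005, 0.003, -0.006]
[2.89632539 4.95231808 1.03769632]
```

View pics/w1.png

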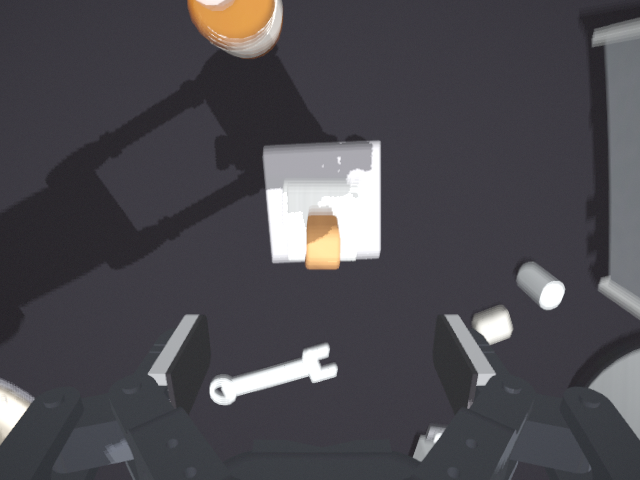

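```bash
python3 - <<'E'
from h import *
d=cam('wrist'); P=cloud(d); Z=P[...,2]
near=(abs(P[...,0]-.509)<.06)&(abs(P[...,1]-.2175)<.06)&(d['depth']>0)
for n,lo,hi in (('grip',.122,.142),('guard',.062,.08)):
    q=P[near&(Z>lo)&(Z<hi)]; r=cv2.minAreaRect(q[:,:2].astype(np.float32)); print(n,np.round(r[0],4),np.round(r[1],4),round(r[2],2))
plan([.509,.2185,.20],-13.4,3)
print(get_state()['qd'].round(3))
E
```

```text
grip [0.509  0.2187] [0.0238 0.024 ] 76.87
guard [0.509  0.2186] [0.058  0.0581] 76.76
now [0.512  0.2342 0.2395] tilt/yaw left deg [ 0.54  0.2  -0.26]
[0.11, -0.045, 0.001] [0.002, 0.001, -0.001]
[0.11, -0.045, 0.002] [0.002, 0.001, -0.001]
[0.11, -0.044, 0.002] [0.002, 0.001, -0.001]
[-0.05  -0.042  0.065 -0.061  0.047 -0.037]
```

arm_command(series=[{"dp":[0.1,-0.045,0.001],"angular":[0.002,0,0],"gripper":85},{"dp":[0.1,-0.045,0.001],"angular":[0.002,0,0],"gripper":85},{"dp":[0.1,-0.03,0.002],"angular":[0.002,0,0],"gripper":85},{"dp":[0,0,0],"angular":[0,0,0],"gripper":85},{"dp":[0,0,0],"angular":[0,0,0],"gripper":85},{"dp":[0,0,0],"angular":[0,0,0],"gripper":85},{"dp":[0,0,0],"angular":[0,0,0],"gripper":85},{"dp":[0,0,0],"angular":[0,0,0],"gripper":85}])

```text
clock: 3.25
position: [0.5073, 0.2155, 0.2007]
ee_rot: [0.703, 0.085, 0.701, -0.083]
contact_force: [0.2, -0.4, 0.9]
width: 0.0849
```

```bash
python3 - <<'E'
from h import *
plan([.509,.2185,.075],-13.3,6)
print(get_state()['qd'].round(3),get_state()['contact_force'])
E
```

```text
now [0.5073 0.2155 0.2007] tilt/yaw left deg [-0.33  0.1  -0.12]
[0.175, 0.004, 0.001] [-0.001, 0.0, -0.0]
[0.175, 0.004, 0.001] [-0.001, 0.0, -0.0]
[0.175, 0.004, 0.001] [-0.001, 0.0, -0.0]
[0.175, 0.004, 0.001] [-0.001, 0.0, -0.0]
[0.175, 0.004, 0.001] [-0.001, 0.0, -0.0]
[0.175, 0.005, 0.001] [-0.001, 0.0, -0.0]
[-0.001 -0.003 -0.003 -0.    -0.001 -0.   ] [ 0.22594229 -0.37793627  0.89326852]
```

arm_command(series=[{"dp":[0.2,0.005,0.001],"angular":[0,0,0],"gripper":85},{"dp":[0.2,0.005,0.001],"angular":[0,0,0],"gripper":85},{"dp":[0.2,0.005,0.001],"angular":[0,0,0],"gripper":85},{"dp":[0.2,0.005,0.001],"angular":[0,0,0],"gripper":85},{"dp":[0.12,0.003,0.001],"angular":[0,0,0],"gripper":85},{"dp":[0.05,0,0],"angular":[0,0,0],"gripper":85},{"dp":[0,0,0],"angular":[0,0,0],"gripper":85},{"dp":[0,0,0],"angular":[0,0,0],"gripper":85}])

```text
clock: 4.25
position: [0.5125, 0.2202, 0.0843]
ee_rot: [0.706, 0.085, 0.699, -0.082]
contact_force: [-0.1, -0.5, -0.2]
width: 0.0847
```

```bash
python3 - <<'E'
from h import *
plan([.509,.2185,.075],-13.3,1)
E
```

```text
now [0.5125 0.2202 0.0843] tilt/yaw left deg [-0.25  0.53 -0.37]
[0.077, -0.021, -0.025] [-0.003, 0.006, -0.004]
```

arm_command(series=[{"dp":[0.04,-0.012,-0.013],"angular":[-0.003,0.006,-0.004],"gripper":85},{"dp":[0.035,-0.008,-0.012],"angular":[0,0,0],"gripper":85},{"dp":[0,0,0],"angular":[0,0,0],"gripper":20},{"dp":[0,0,0],"angular":[0,0,0],"gripper":10},{"dp":[0,0,0],"angular":[0,0,0],"gripper":10},{"dp":[0,0,0],"angular":[0,0,0],"gripper":10},{"dp":[0,0,0],"angular":[0,0,0],"gripper":10},{"dp":[0,0,0],"angular":[0,0,0],"gripper":10}], grip_force=70)

```text
clock: 5.25
position: [0.5095, 0.2187, 0.0761]
ee_rot: [0.703, 0.082, 0.702, -0.081]
contact_force: [0.4, -0.1, -0.6]
width: 0.0233
```

```bash
python3 - <<'E'
from h import *
plan([.509,.2185,.22],-13.3,5)
print(get_state()['contact_force'],get_state()['moment'])
E
```

```text
now [0.5095 0.2187 0.0761] tilt/yaw left deg [ 0.04  0.08 -0.06]
[-0.24, -0.0, -0.0] [0.0, 0.0, -0.0]
[-0.24, -0.0, -0.0] [0.0, 0.0, -0.0]
[-0.24, -0.0, -0.0] [0.0, 0.0, -0.0]
[-0.24, -0.0, -0.001] [0.0, 0.0, -0.0]
[-0.24, -0.0, -0.001] [0.0, 0.0, -0.0]
[ 0.42947408 -0.10120129 -0.56137962] [-0.0234738  -0.02339135  0.07793382]
```

arm_command(series=[{"dp":[-0.05,0,0],"angular":[0,0,0],"gripper":10},{"dp":[-0.15,0,0],"angular":[0,0,0],"gripper":10},{"dp":[-0.25,0,0],"angular":[0,0,0],"gripper":10},{"dp":[-0.25,0,0],"angular":[0,0,0],"gripper":10},{"dp":[-0.25,0,0],"angular":[0,0,0],"gripper":10},{"dp":[-0.1,0,0],"angular":[0,0,0],"gripper":10},{"dp":[0,0,0],"angular":[0,0,0],"gripper":10},{"dp":[0,0,0],"angular":[0,0,0],"gripper":10}])

```text
clock: 6.25
position: [0.5055, 0.2173, 0.2012]
ee_rot: [0.699, 0.08, 0.706, -0.083]
contact_force: [0.3, -0.4, -4.7]
width: 0.0232
```

```bash
python3 - <<'E'
from h import *
plan([.56,-.2265,.205],-22.8,12,8)
print(get_state()['contact_force'],get_state()['moment'],get_state()['width'])
E
```

```text
now [0.5055 0.2173 0.2012] tilt/yaw left deg [ 9.53 -0.5   0.34]
[-0.002, -0.291, 0.108] [0.013, -0.001, 0.0]
[-0.002, -0.289, 0.114] [0.013, -0.001, 0.0]
[-0.002, -0.287, 0.12] [0.013, -0.001, 0.0]
[-0.002, -0.284, 0.126] [0.013, -0.001, 0.0]
[-0.002, -0.281, 0.131] [0.013, -0.001, 0.0]
[-0.002, -0.279, 0.137] [0.013, -0.001, 0.0]
[-0.003, -0.276, 0.143] [0.013, -0.001, 0.0]
[-0.003, -0.273, 0.149] [0.013, -0.001, 0.0]
[-0.003, -0.269, 0.154] [0.0, -0.0, 0.0]
[-0.003, -0.269, 0.154] [0.0, -0.0, 0.0]
[-0.003, -0.269, 0.154] [0.0, -0.0, 0.0]
[-0.003, -0.269, 0.154] [0.0, -0.0, 0.0]
[ 0.34908932 -0.38826283 -4.74400017] [-0.05689371  0.01701375  0.0593969 ] 0.023159051322805286
```

Tamper hangs in the gripper (about 4 N on the wrist). Carrying it over the cell.

arm_command(series=[{"dp":[-0.002,-0.15,0.054],"angular":[0.013,-0.001,0],"gripper":10},{"dp":[-0.002,-0.29,0.112],"angular":[0.013,-0.001,0],"gripper":10},{"dp":[-0.002,-0.29,0.12],"angular":[0.013,-0.001,0],"gripper":10},{"dp":[-0.002,-0.285,0.126],"angular":[0.013,-0.001,0],"gripper":10},{"dp":[-0.002,-0.281,0.131],"angular":[0.013,-0.001,0],"gripper":10},{"dp":[-0.002,-0.279,0.137],"angular":[0.013,-0.001,0],"gripper":10},{"dp":[-0.003,-0.276,0.143],"angular":[0.013,-0.001,0],"gripper":10},{"dp":[-0.003,-0.273,0.149],"angular":[0.013,-0.001,0],"gripper":10}])

```text
clock: 7.25
position: [0.5333, -0.0759, 0.1965]
ee_rot: [0.689, 0.136, 0.697, -0.146]
contact_force: [0.2, -0.1, -4.8]
width: 0.0231
```

```bash
python3 - <<'E'
from h import *
plan([.56,-.2265,.205],-22.8,6)
E
```

```text
now [ 0.5333 -0.0759  0.1965] tilt/yaw left deg [-0.24 -0.49  0.97]
[-0.01, -0.178, 0.116] [-0.0, -0.001, 0.002]
[-0.01, -0.178, 0.116] [-0.0, -0.001, 0.002]
[-0.01, -0.178, 0.116] [-0.0, -0.001, 0.002]
[-0.011, -0.178, 0.116] [-0.0, -0.001, 0.002]
[-0.011, -0.178, 0.115] [-0.0, -0.001, 0.002]
[-0.012, -0.178, 0.115] [-0.0, -0.001, 0.002]
```

arm_command(series=[{"dp":[-0.015,-0.25,0.16],"angular":[0,-0.001,0.002],"gripper":10},{"dp":[-0.015,-0.25,0.16],"angular":[0,-0.001,0.002],"gripper":10},{"dp":[-0.015,-0.22,0.145],"angular":[0,-0.001,0.002],"gripper":10},{"dp":[-0.01,-0.17,0.11],"angular":[0,-0.001,0.002],"gripper":10},{"dp":[-0.01,-0.1,0.07],"angular":[0,-0.001,0.002],"gripper":10},{"dp":[0,-0.05,0.03],"angular":[0,-0.001,0.002],"gripper":10},{"dp":[0,0,0],"angular":[0,0,0],"gripper":10},{"dp":[0,0,0],"angular":[0,0,0],"gripper":10}])

```text
clock: 8.25
position: [0.5516, -0.234, 0.1983]
ee_rot: [0.687, 0.146, 0.697, -0.144]
contact_force: [0.8, -0.5, -2.6]
width: 0.0232
```

```bash
python3 - <<'E'
from h import *
plan([.56,-.2265,.205],-22.8,1); s=get_state(); print(s['qd'].round(3),s['contact_force'])
d=cam('wrist'); cv2.imwrite('pics/w2.png',d['image']); P=cloud(d); np.save('w2.npy',P); np.save('w2s.npy',s['position'])
d2=cam('scene'); cv2.imwrite('pics/s2.png',d2['image']); np.save('s2.npy',cloud(d2))
d2=cam('top'); cv2.imwrite('pics/t2.png',d2['image']); np.save('t2.npy',cloud(d2))
Z=P[...,2]; c=np.array([.5765,-.186])
m=(np.linalg.norm(P[...,:2]-c,axis=-1)<.095)&(Z>.058)&(Z<.072); q=P[m]
r=cv2.minAreaRect(q[:,:2].astype(np.float32)); print(len(q),np.round(r[0],4),np.round(r[1],4),r[2],np.median(q[:,2]))
E
```

```text
now [ 0.5516 -0.234   0.1983] tilt/yaw left deg [-0.84 -0.76  0.01]
[-0.057, 0.085, 0.038] [-0.009, -0.008, 0.0]
[ 0.    -0.002  0.006  0.002  0.001 -0.   ] [ 0.81873394 -0.47303785 -2.59449882]
4079 [ 0.5761 -0.1864] [0.1472 0.0969] 67.32308197021484 0.0645809573074207
```

View pics/w2.png

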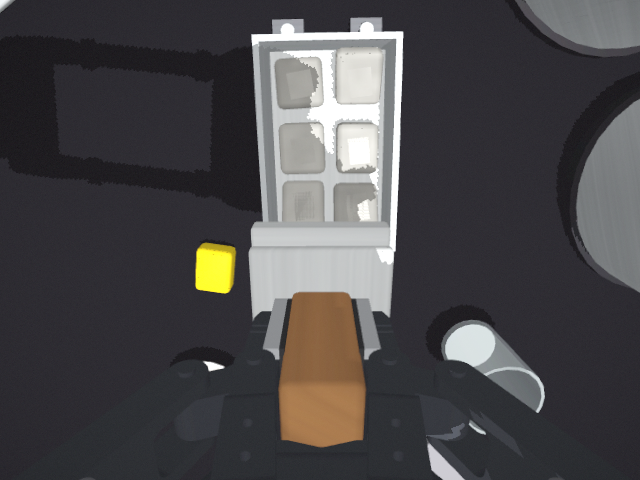

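```bash
python3 - <<'E'
from h import *
P=np.load('w2.npy'); s0=np.load('w2s.npy'); M=mat(get_state()); Z=P[...,2]
a=np.radians(67.3); ey=np.array([np.cos(a),np.sin(a)]); ex=np.array([ey[1],-ey[0]])
d=P[...,:2]-[.5761,-.1864]; x=d@ex*1e3; y=d@ey*1e3
m=(Z>.058)&(Z<.072)&(abs(x)<55)&(abs(y)<85)
print('x',np.percentile(x[m],[.5,1,99,99.5]),'y',np.percentile(y[m],[.2,1,99,99.8]))
for lo,hi in((10,20),(40,60)):
  print('+y wall y',[np.percentile(y[m&(abs(x)<40)&(y>60)],k).round(1) for k in (2,50,98)], '-y end', (m&(abs(x)<40)&(y<-60)).sum())
# foot/guard points in tool frame
L=(P-s0)@M*1e3
c=L[200:330,240:410].reshape(-1,3); c=c[np.linalg.norm(c,axis=1)<110]
for lo in range(0,75,5):
    k=c[(c[:,0]>=lo)&(c[:,0]<lo+5)]
    if len(k)>20: print('toolx',lo,len(k),'y',np.percentile(k[:,1],[2,50,98]).round(1),'z',np.percentile(k[:,2],[1,99]).round(1))
plan([.5587,-.2279,.16],-22.7,4)
E
```

```text
x [-48.12223489 -47.99381804  47.96393873  48.09840844] y [-71.5618355  -66.81400046  73.21617675  73.4640847 ]
+y wall y [np.float64(69.1), np.float64(70.9), np.float64(73.2)] -y end 0
+y wall y [np.float64(69.1), np.float64(70.9), np.float64(73.2)] -y end 0
toolx 0 6580 y [ 2.1 17.3 27.6] z [-27.9  27.8]
toolx 5 1234 y [ 0.6 25.5 28.5] z [-28.7  29.1]
toolx 50 63 y [12.  16.3 20.7] z [-35.6  28.7]
toolx 55 2760 y [11.4 16.8 21.4] z [-36.1  35.8]
toolx 60 356 y [20.7 21.2 21.6] z [-35.7  35.5]
toolx 65 264 y [20.8 21.2 21.5] z [-35.1  34.4]
now [ 0.5519 -0.234   0.1985] tilt/yaw left deg [-0.92 -0.72  0.03]
[0.08, 0.017, 0.009] [-0.003, -0.002, 0.0]
[0.08, 0.017, 0.009] [-0.003, -0.002, 0.0]
[0.08, 0.017, 0.008] [-0.003, -0.002, 0.0]
[0.08, 0.017, 0.008] [-0.003, -0.002, 0.0]
```

arm_command(series=[{"dp":[0.06,0.017,0.009],"angular":[-0.003,-0.002,0],"gripper":10},{"dp":[0.1,0.017,0.009],"angular":[-0.003,-0.002,0],"gripper":10},{"dp":[0.1,0.017,0.008],"angular":[-0.003,-0.002,0],"gripper":10},{"dp":[0.08,0.017,0.008],"angular":[-0.002,-0.002,0],"gripper":10},{"dp":[0.04,0,0],"angular":[0,0,0],"gripper":10},{"dp":[0,0,0],"angular":[0,0,0],"gripper":10},{"dp":[0,0,0],"angular":[0,0,0],"gripper":10},{"dp":[0,0,0],"angular":[0,0,0],"gripper":10}])

```text
clock: 9.4
position: [0.559, -0.2263, 0.1493]
ee_rot: [0.694, 0.138, 0.694, -0.138]
contact_force: [0.6, -0.6, -4.2]
width: 0.023
```

```bash
python3 - <<'E'
from h import *
plan([.5587,-.2279,.145],-22.7,2)
F=[]
for i in range(4): get_image('wrist'); s=get_state(); F.append(s['contact_force'].round(2).tolist()+s['position'].round(4).tolist())
for f in F: print(f)
E
```

```text
now [ 0.559  -0.2263  0.1493] tilt/yaw left deg [ 0.24 -0.    0.02]
[0.018, -0.006, 0.001] [0.001, -0.0, 0.0]
[0.018, -0.006, 0.001] [0.001, -0.0, 0.0]
[-0.15, -0.23, -2.69, 0.5591, -0.2264, 0.1493]
[0.29, -0.19, -3.96, 0.559, -0.2263, 0.1493]
[-0.81, 0.07, -2.75, 0.559, -0.2263, 0.1493]
[0.49, -0.49, -4.56, 0.5589, -0.2263, 0.1492]
```

arm_command(series=[{"dp":[0.018,-0.007,0.001],"angular":[0.001,0,0],"gripper":10},{"dp":[0.018,-0.007,0.001],"angular":[0.001,0,0],"gripper":10},{"dp":[0.018,0,0],"angular":[0,0,0],"gripper":10},{"dp":[0.018,0,0],"angular":[0,0,0],"gripper":10},{"dp":[0.018,0,0],"angular":[0,0,0],"gripper":10},{"dp":[0.01,0,0],"angular":[0,0,0],"gripper":10},{"dp":[0,0,0],"angular":[0,0,0],"gripper":10},{"dp":[0,0,0],"angular":[0,0,0],"gripper":10}])

```text
clock: 10.6
position: [0.5584, -0.228, 0.1362]
ee_rot: [0.693, 0.139, 0.694, -0.139]
contact_force: [0.2, 0.8, -3.9]
width: 0.0233
```

```bash
python3 - <<'E'
from h import *
plan([.5587,-.2279,.135],-22.7,2)
d=cam('scene'); i=d['image'][175:265,215:325]
w=cam('wrist'); j=w['image'][20:340,180:440]
cv2.imwrite('pics/s3.png',np.hstack([cv2.resize(i,(480,393),interpolation=2),cv2.resize(j,(319,393))]))
P=cloud(w); a=np.radians(67.3); ey=np.array([np.cos(a),np.sin(a)]); ex=np.array([ey[1],-ey[0]])
dd=P[...,:2]-[.5761,-.1864]; x=dd@ex*1e3; y=dd@ey*1e3; Z=P[...,2]
m=(Z>.058)&(Z<.072)&(abs(x)<55)&(y<85)&(y>-20); print('rim x',np.percentile(x[m],[.5,99.5]),'+y',np.percentile(y[m&(abs(x)<40)&(y>60)],[2,98]))
s=get_state(); L=(P-s['position'])@mat(s)*1e3
m=(L[...,0]>56)&(L[...,0]<72)&(abs(L[...,2])<45)&(L[...,1]>5)&(L[...,1]<23); print('foot cell x',np.percentile(x[m],[1,99]),'front y',np.percentile(y[m],[90,98]))
E
```

```text
now [ 0.5584 -0.228   0.1362] tilt/yaw left deg [ 0.04 -0.03  0.02]
[0.005, 0.001, 0.001] [0.0, -0.0, 0.0]
[0.005, 0.001, 0.001] [0.0, -0.0, 0.0]
rim x [-48.1136835   47.87241997] +y [69.09956841 73.49312466]
foot cell x [-44.74615597  36.94579625] front y [-23.94849425 -23.74685723]
```

View pics/s3.png

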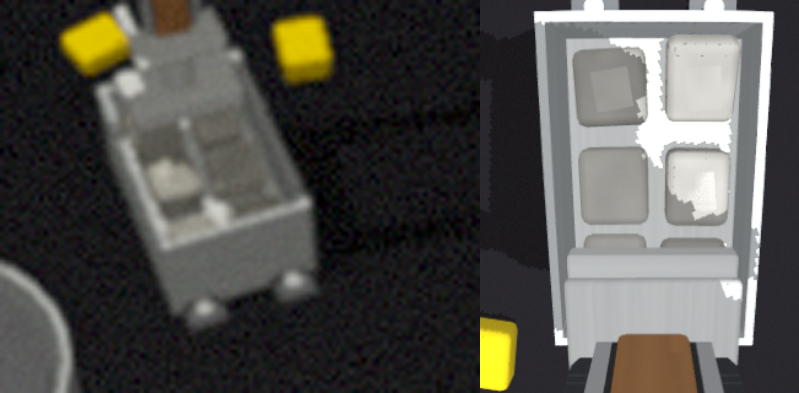

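arm_command(series=[{"dp":[0.015,0.003,0.001],"angular":[0,0,0],"gripper":10},{"dp":[0.015,0,0],"angular":[0,0,0],"gripper":10},{"dp":[0.015,0,0],"angular":[0,0,0],"gripper":10},{"dp":[0.015,0,0],"angular":[0,0,0],"gripper":10},{"dp":[0.015,0,0],"angular":[0,0,0],"gripper":10},{"dp":[0.01,0,0],"angular":[0,0,0],"gripper":10},{"dp":[0.01,0,0],"angular":[0,0,0],"gripper":10},{"dp":[0.01,0,0],"angular":[0,0,0],"gripper":10}])

```text
clock: 11.7
position: [0.5588, -0.2278, 0.123]
ee_rot: [0.693, 0.139, 0.693, -0.139]
contact_force: [-0.2, -0.0, -4.0]
width: 0.0231
```

```bash
python3 -c "
from h import *
plan([.5590,-.2276,.125],-22.7,2)
print(get_state()['contact_force'],get_state()['moment'])"
```

```text
now [ 0.5588 -0.2278  0.123 ] tilt/yaw left deg [ 0.04 -0.    0.02]
[-0.008, 0.001, 0.001] [0.0, -0.0, 0.0]
[-0.008, 0.001, 0.001] [0.0, -0.0, 0.0]
[-0.18675413 -0.03120104 -3.97701265] [-0.0527825  -0.03784924 -0.01530317]
```

arm_command(series=[{"dp":[0.009,0,0],"angular":[0,0,0],"gripper":10},{"dp":[0.009,0,0],"angular":[0,0,0],"gripper":10},{"dp":[0.009,0,0],"angular":[0,0,0],"gripper":10},{"dp":[0.009,0,0],"angular":[0,0,0],"gripper":10},{"dp":[0.009,0,0],"angular":[0,0,0],"gripper":10},{"dp":[0.008,0,0],"angular":[0,0,0],"gripper":10},{"dp":[0.008,0,0],"angular":[0,0,0],"gripper":10},{"dp":[0.008,0,0],"angular":[0,0,0],"gripper":10}])

```text
clock: 12.7
position: [0.5588, -0.2278, 0.1141]
ee_rot: [0.693, 0.139, 0.693, -0.139]
contact_force: [0.5, 0.4, -3.1]
width: 0.0232
```

```bash
python3 -c "
from h import *
plan([.5590,-.2276,.115],-22.7,2)
print(get_state()['contact_force'],get_state()['moment'])"
```

```text
now [ 0.5588 -0.2278  0.1141] tilt/yaw left deg [0.04 0.   0.01]
[-0.004, 0.001, 0.0] [0.0, 0.0, 0.0]
[-0.004, 0.001, 0.0] [0.0, 0.0, 0.0]
[ 0.46018547  0.42465618 -3.11924391] [ 0.01630196 -0.02178743 -0.01493477]
```

arm_command(series=[{"dp":[0.005,0,0],"angular":[0,0,0],"gripper":10},{"dp":[0.005,0,0],"angular":[0,0,0],"gripper":10},{"dp":[0.005,0,0],"angular":[0,0,0],"gripper":10},{"dp":[0.005,0,0],"angular":[0,0,0],"gripper":10},{"dp":[0.005,0,0],"angular":[0,0,0],"gripper":10},{"dp":[0.005,0,0],"angular":[0,0,0],"gripper":10},{"dp":[0.005,0,0],"angular":[0,0,0],"gripper":10},{"dp":[0.005,0,0],"angular":[0,0,0],"gripper":10}])

```text
clock: 13.7
position: [0.5589, -0.2279, 0.1113]
ee_rot: [0.694, 0.139, 0.693, -0.139]
contact_force: [-1.8, 0.0, 3.9]
width: 0.0233
```

arm_command(series=[{"dp":[0.005,0,0],"angular":[0,0,0],"gripper":10},{"dp":[0.005,0,0],"angular":[0,0,0],"gripper":10},{"dp":[0.005,0,0],"angular":[0,0,0],"gripper":10},{"dp":[0.005,0,0],"angular":[0,0,0],"gripper":10},{"dp":[0.005,0,0],"angular":[0,0,0],"gripper":10},{"dp":[0.005,0,0],"angular":[0,0,0],"gripper":10},{"dp":[0.005,0,0],"angular":[0,0,0],"gripper":10},{"dp":[0.005,0,0],"angular":[0,0,0],"gripper":10}])

```text
clock: 14.7
position: [0.5588, -0.2278, 0.1113]
ee_rot: [0.695, 0.138, 0.692, -0.139]
contact_force: [-1.5, 1.0, 5.5]
width: 0.0234
```

```bash
python3 - <<'E'
from h import *
for i in range(5):
    s=get_state(); print(s['contact_force'].round(2),s['moment'].round(3),s['position'].round(4)); w=cam('wrist')
P=cloud(w); a=np.radians(67.3); ey=np.array([np.cos(a),np.sin(a)]); ex=np.array([ey[1],-ey[0]])
dd=P[...,:2]-[.5761,-.1864]; x=dd@ex*1e3; y=dd@ey*1e3; Z=P[...,2]
for sx in(-21,21):
  print(sx,[(o,round(float(np.median(Z[m])*1e3),1)) for o in range(-30,70,6) for m in [(abs(x-sx)<9)&(abs(y-o)<3)] if m.sum()>20])
plan([.5590,-.2276,.115],-22.7,2)
E
```

```text
[-1.46  1.03  5.52] [ 0.343  0.613 -0.048] [ 0.5588 -0.2278  0.1113]
[-1.79  0.53  5.07] [0.342 0.552 0.026] [ 0.5588 -0.2278  0.1113]
[-2.05  0.62  5.38] [0.295 0.537 0.001] [ 0.5588 -0.2278  0.1113]
[-2.29  0.61  6.06] [ 0.3    0.573 -0.001] [ 0.5588 -0.2278  0.1113]
[-1.96  2.01  5.84] [0.32  0.529 0.004] [ 0.5588 -0.2278  0.1113]
-21 [(-30, 183.8), (-24, 106.3), (-18, 105.9), (-12, 39.5), (-6, 39.5), (0, 39.6), (6, 39.6), (12, 39.4), (18, 20.3), (24, 19.9), (30, 33.2), (36, 33.9), (42, 33.9), (48, 33.9), (54, 33.8), (60, 33.2), (66, 19.8)]
21 [(-30, 183.6), (-24, 106.5), (-18, 105.9), (-12, 44.3), (-6, 44.2), (0, 44.3), (6, 44.3), (12, 43.9), (18, 20.3), (24, 19.8), (30, 33.9), (36, 37.8), (42, 41.1), (48, 44.2), (54, 47.3), (60, 49.4), (66, 46.7)]
now [ 0.5588 -0.2278  0.1113] tilt/yaw left deg [0.05 0.2  0.05]
[-0.015, 0.001, 0.0] [0.0, 0.001, 0.0]
[-0.015, 0.001, 0.0] [0.0, 0.001, 0.0]
```

arm_command(series=[{"dp":[-0.02,0,0],"angular":[0,0.001,0],"gripper":10},{"dp":[-0.04,0,0],"angular":[0,0.001,0],"gripper":10},{"dp":[-0.08,0,0],"angular":[0,0,0],"gripper":10},{"dp":[-0.1,0,0],"angular":[0,0,0],"gripper":10},{"dp":[-0.1,0,0],"angular":[0,0,0],"gripper":10},{"dp":[-0.04,0,0],"angular":[0,0,0],"gripper":10},{"dp":[0,0,0],"angular":[0,0,0],"gripper":10},{"dp":[0,0,0],"angular":[0,0,0],"gripper":10}])

```text
clock: 15.95
position: [0.5592, -0.228, 0.1583]
ee_rot: [0.693, 0.139, 0.693, -0.139]
contact_force: [-0.1, 0.2, -4.0]
width: 0.0233
```

```bash
python3 - <<'E'
from h import *
plan([.5935,-.1449,.16],-22.7,5)
E
```

```text
now [ 0.5592 -0.228   0.1583] tilt/yaw left deg [0.05 0.04 0.05]
[-0.003, 0.15, -0.001] [0.0, 0.0, 0.0]
[-0.003, 0.15, -0.001] [0.0, 0.0, 0.0]
[-0.003, 0.15, -0.001] [0.0, 0.0, 0.0]
[-0.003, 0.15, -0.001] [0.0, 0.0, 0.0]
[-0.003, 0.15, -0.001] [0.0, 0.0, 0.0]
```

arm_command(series=[{"dp":[-0.003,0.08,-0.001],"angular":[0,0,0],"gripper":10},{"dp":[-0.003,0.15,-0.001],"angular":[0,0,0],"gripper":10},{"dp":[-0.003,0.17,-0.001],"angular":[0,0,0],"gripper":10},{"dp":[-0.003,0.15,-0.001],"angular":[0,0,0],"gripper":10},{"dp":[-0.003,0.09,-0.001],"angular":[0,0,0],"gripper":10},{"dp":[0,0.05,0],"angular":[0,0,0],"gripper":10},{"dp":[0,0,0],"angular":[0,0,0],"gripper":10},{"dp":[0,0,0],"angular":[0,0,0],"gripper":10}])

```text
clock: 16.95
position: [0.5925, -0.144, 0.159]
ee_rot: [0.693, 0.138, 0.694, -0.138]
contact_force: [0.4, -0.4, -4.0]
width: 0.0234
```

```bash
python3 - <<'E'
from h import *
a=np.radians(67.3); ey=np.array([np.cos(a),np.sin(a)]); ex=np.array([ey[1],-ey[0]])
plan([.5935,-.1449,.137],-22.7,3)
for n in ('top','scene','wrist'):
  d=cam(n); P=cloud(d); np.save(n+'5.npy',P); cv2.imwrite(f'pics/{n}5.png',d['image'])
  c={'top':[.5748,-.1877],'wrist':[.5761,-.1864],'scene':[.5775,-.1850]}[n]
  dd=P[...,:2]-c; x=dd@ex*1e3; y=dd@ey*1e3; Z=P[...,2]
  for sx in(-21,21):
    print(n,sx,[(o,round(float(np.median(Z[m])*1e3),1)) for o in range(-68,30,5) for m in [(abs(x-sx)<9)&(abs(y-o)<3)] if m.sum()>4])
i=cv2.imread('pics/top5.png')[175:285,360:490]; j=cv2.imread('pics/scene5.png')[175:265,215:325]
cv2.imwrite('pics/c5.png',np.hstack([cv2.resize(i,(400,338)),cv2.resize(j,(400,338))]))
E
```

```text
now [ 0.5925 -0.144   0.159 ] tilt/yaw left deg [ 0.17 -0.1   0.01]
[0.061, -0.001, 0.004] [0.001, -0.0, 0.0]
[0.061, -0.001, 0.004] [0.001, -0.0, 0.0]
[0.061, -0.001, 0.004] [0.001, -0.0, 0.0]
top -21 [(-68, 44.6), (-63, 40.6), (-58, 41.4), (-53, 40.1), (-48, 40.2), (-43, 40.2), (-38, 40.7), (-33, 40.5), (-28, 30.1), (-23, 20.3), (-18, 41.2), (-13, 543.0), (-8, 555.4), (-3, 557.0), (2, 556.2), (7, 551.8), (12, 553.2), (17, 551.1), (22, 547.9), (27, 549.6)]
top 21 [(-68, 42.8), (-63, 36.0), (-58, 35.9), (-53, 36.1), (-48, 36.0), (-43, 35.7), (-38, 36.7), (-33, 34.8), (-28, 21.0), (-23, 18.8), (-18, 41.9), (-13, 43.6), (-8, 554.7), (-3, 560.8), (2, 561.2), (7, 557.0), (12, 556.7), (17, 556.9), (22, 556.5), (27, 556.1)]
scene -21 [(-8, 557.8), (-3, 559.4), (2, 556.3), (7, 556.2), (12, 551.1), (17, 27.4), (22, 555.6), (27, 101.9)]
scene 21 [(-68, 46.7), (-63, 36.1), (-58, 36.4), (-53, 35.4), (-48, 35.0), (-43, 35.0), (-38, 36.4), (-8, 559.2), (-3, 559.7), (2, 556.3), (7, 554.7), (12, 42.5), (17, 549.8), (22, 551.2), (27, 321.1)]
wrist -21 []
wrist 21 []
```

View pics/c5.png

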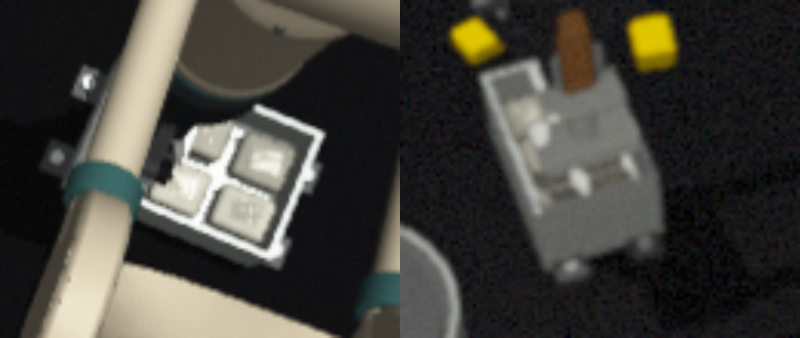

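arm_command(series=[{"dp":[0.05,-0.001,0.004],"angular":[0.001,0,0],"gripper":10},{"dp":[0.055,-0.001,0.004],"angular":[0.001,0,0],"gripper":10},{"dp":[0.04,0,0.002],"angular":[0,0,0],"gripper":10},{"dp":[0.01,0,0],"angular":[0,0,0],"gripper":10},{"dp":[0,0,0],"angular":[0,0,0],"gripper":10},{"dp":[0,0,0],"angular":[0,0,0],"gripper":10},{"dp":[0,0,0],"angular":[0,0,0],"gripper":10},{"dp":[0,0,0],"angular":[0,0,0],"gripper":10}])

```text
clock: 18.1
position: [0.5933, -0.1457, 0.1389]
ee_rot: [0.692, 0.14, 0.694, -0.14]
contact_force: [0.1, 0.3, -3.5]
width: 0.0227
```

```bash
python3 - <<'E'
from h import *
plan([.5935,-.1449,.135],-22.7,2)
a=np.radians(67.3); ey=np.array([np.cos(a),np.sin(a)]); ex=np.array([ey[1],-ey[0]])
w=cam('wrist'); P=cloud(w)
dd=P[...,:2]-[.5761,-.1864]; x=dd@ex*1e3; y=dd@ey*1e3; Z=P[...,2]
m=(Z>.056)&(Z<.068)&(abs(x)<55)&(y<85)&(y>-20); 
if m.sum()>20: print('rim x',np.percentile(x[m],[.5,99.5]),'+y',np.percentile(y[m&(abs(x)<40)&(y>60)],[2,98]))
s=get_state(); L=(P-s['position'])@mat(s)*1e3
m=(L[...,0]>56)&(L[...,0]<67)&(abs(L[...,2])<38)&(L[...,1]>5)&(L[...,1]<23); print('foot cell x',np.percentile(x[m],[1,99]),'front y',np.percentile(y[m],[90,98]))
cv2.imwrite('pics/w6.png',w['image'])
E
```

```text
now [ 0.5933 -0.1457  0.1389] tilt/yaw left deg [-0.13 -0.11  0.01]
[0.016, 0.004, -0.001] [-0.001, -0.001, 0.0]
[0.016, 0.004, -0.001] [-0.001, -0.001, 0.0]
rim x [-48.05663865  48.0071843 ] +y [69.86552074 73.82700362]
foot cell x [-36.18426522  36.14444048] front y [65.41478757 65.64787463]
```

View pics/w6.png

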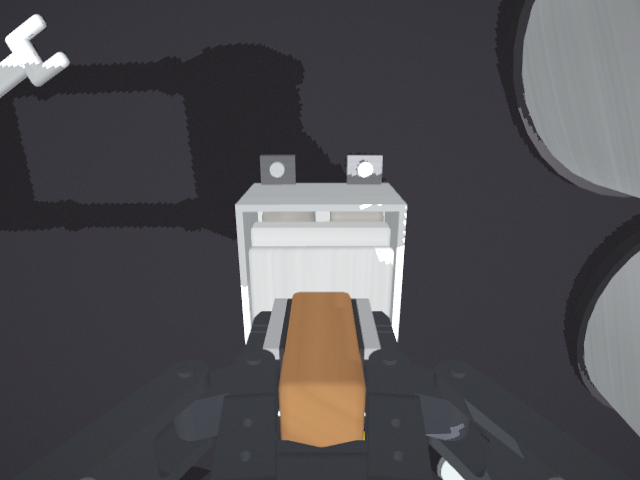

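arm_command(series=[{"dp":[0.004,0.005,0],"angular":[-0.001,-0.001,0],"gripper":10},{"dp":[0.015,0.004,0],"angular":[0,0,0],"gripper":10},{"dp":[0.015,0,0],"angular":[0,0,0],"gripper":10},{"dp":[0.015,0,0],"angular":[0,0,0],"gripper":10},{"dp":[0.015,0,0],"angular":[0,0,0],"gripper":10},{"dp":[0.015,0,0],"angular":[0,0,0],"gripper":10},{"dp":[0.012,0,0],"angular":[0,0,0],"gripper":10},{"dp":[0.01,0,0],"angular":[0,0,0],"gripper":10}])

```text
clock: 19.15
position: [0.5937, -0.1446, 0.1259]
ee_rot: [0.693, 0.139, 0.693, -0.139]
contact_force: [0.0, 0.1, -3.6]
width: 0.0234
```

```bash
python3 -c "
from h import *
plan([.5937,-.1447,.125],-22.7,2)
print(get_state()['contact_force'],get_state()['moment'])"
```

```text
now [ 0.5937 -0.1446  0.1259] tilt/yaw left deg [-0.03 -0.02  0.01]
[0.004, -0.0, 0.0] [-0.0, -0.0, 0.0]
[0.004, -0.0, 0.0] [-0.0, -0.0, 0.0]
[ 0.04174028  0.06473093 -3.62943143] [-0.01284256 -0.0171489   0.00861344]
```

arm_command(series=[{"dp":[0.01,0,0],"angular":[0,0,0],"gripper":10},{"dp":[0.01,0,0],"angular":[0,0,0],"gripper":10},{"dp":[0.009,0,0],"angular":[0,0,0],"gripper":10},{"dp":[0.009,0,0],"angular":[0,0,0],"gripper":10},{"dp":[0.009,0,0],"angular":[0,0,0],"gripper":10},{"dp":[0.009,0,0],"angular":[0,0,0],"gripper":10},{"dp":[0.008,0,0],"angular":[0,0,0],"gripper":10},{"dp":[0.007,0,0],"angular":[0,0,0],"gripper":10}])

```text
clock: 20.15
position: [0.5938, -0.1447, 0.1169]
ee_rot: [0.693, 0.139, 0.693, -0.139]
contact_force: [0.1, -0.4, -4.1]
width: 0.0234
```

arm_command(series=[{"dp":[0.006,0,0],"angular":[0,0,0],"gripper":10},{"dp":[0.005,0,0],"angular":[0,0,0],"gripper":10},{"dp":[0.005,0,0],"angular":[0,0,0],"gripper":10},{"dp":[0.005,0,0],"angular":[0,0,0],"gripper":10},{"dp":[0.005,0,0],"angular":[0,0,0],"gripper":10},{"dp":[0.005,0,0],"angular":[0,0,0],"gripper":10},{"dp":[0.005,0,0],"angular":[0,0,0],"gripper":10},{"dp":[0.005,0,0],"angular":[0,0,0],"gripper":10}])

```text
clock: 21.15
position: [0.5938, -0.1447, 0.1117]
ee_rot: [0.693, 0.139, 0.693, -0.139]
contact_force: [-0.6, 0.1, -3.6]
width: 0.0232
```

arm_command(series=[{"dp":[0.005,0,0],"angular":[0,0,0],"gripper":10},{"dp":[0.005,0,0],"angular":[0,0,0],"gripper":10},{"dp":[0.005,0,0],"angular":[0,0,0],"gripper":10},{"dp":[0.005,0,0],"angular":[0,0,0],"gripper":10},{"dp":[0.005,0,0],"angular":[0,0,0],"gripper":10},{"dp":[0.005,0,0],"angular":[0,0,0],"gripper":10},{"dp":[0.005,0,0],"angular":[0,0,0],"gripper":10},{"dp":[0.005,0,0],"angular":[0,0,0],"gripper":10}])

```text
clock: 22.15
position: [0.5939, -0.1447, 0.1066]
ee_rot: [0.693, 0.139, 0.693, -0.139]
contact_force: [-0.1, 0.3, -4.0]
width: 0.0233
```

arm_command(series=[{"dp":[0.005,0,0],"angular":[0,0,0],"gripper":10},{"dp":[0.005,0,0],"angular":[0,0,0],"gripper":10},{"dp":[0.005,0,0],"angular":[0,0,0],"gripper":10},{"dp":[0.005,0,0],"angular":[0,0,0],"gripper":10},{"dp":[0.005,0,0],"angular":[0,0,0],"gripper":10},{"dp":[0.005,0,0],"angular":[0,0,0],"gripper":10},{"dp":[0.005,0,0],"angular":[0,0,0],"gripper":10},{"dp":[0.005,0,0],"angular":[0,0,0],"gripper":10}])

```text
clock: 23.15
position: [0.5938, -0.1447, 0.105]
ee_rot: [0.694, 0.139, 0.693, -0.139]
contact_force: [-2.3, 0.4, 5.3]
width: 0.0237
```

```bash
python3 - <<'E'
from h import *
for i in range(4):
    s=get_state(); print(s['contact_force'].round(2),s['moment'].round(3),s['position'].round(4)); get_image('wrist')
E
```

```text
[-2.3   0.43  5.35] [ 0.194  0.402 -0.01 ] [ 0.5938 -0.1447  0.105 ]
[-3.32  0.93  5.4 ] [ 0.164  0.423 -0.072] [ 0.5938 -0.1447  0.105 ]
[-3.79  0.82  4.45] [ 0.187  0.404 -0.03 ] [ 0.5938 -0.1447  0.105 ]
[-2.33  0.97  5.33] [ 0.166  0.436 -0.01 ] [ 0.5938 -0.1447  0.105 ]
```

arm_command(series=[{"dp":[0.005,0,0],"angular":[0,0,0],"gripper":10},{"dp":[0.005,0,0],"angular":[0,0,0],"gripper":10},{"dp":[0.005,0,0],"angular":[0,0,0],"gripper":10},{"dp":[0.005,0,0],"angular":[0,0,0],"gripper":10},{"dp":[0.005,0,0],"angular":[0,0,0],"gripper":10},{"dp":[0.005,0,0],"angular":[0,0,0],"gripper":10},{"dp":[0.005,0,0],"angular":[0,0,0],"gripper":10},{"dp":[0.005,0,0],"angular":[0,0,0],"gripper":10}])

```text
clock: 24.35
position: [0.5937, -0.1446, 0.1049]
ee_rot: [0.695, 0.139, 0.692, -0.14]
contact_force: [-2.2, 1.0, 5.5]
width: 0.0233
```

arm_command(series=[{"dp":[-0.02,0,0],"angular":[0,0,0],"gripper":10},{"dp":[-0.04,0,0],"angular":[0,0,0],"gripper":10},{"dp":[-0.1,0,0],"angular":[0,0,0],"gripper":10},{"dp":[-0.17,0,0],"angular":[0,0,0],"gripper":10},{"dp":[-0.2,0,0],"angular":[0,0,0],"gripper":10},{"dp":[-0.15,0,0],"angular":[0,0,0],"gripper":10},{"dp":[-0.1,0,0],"angular":[0,0,0],"gripper":10},{"dp":[0,0,0],"angular":[0,0,0],"gripper":10}])

```text
clock: 25.35
position: [0.5941, -0.1447, 0.2008]
ee_rot: [0.695, 0.139, 0.692, -0.14]
contact_force: [0.1, -0.2, -4.2]
width: 0.0233
```

```bash
python3 - <<'E'
from h import *
plan([.5095,.2187,.2],-13.3,12,8)
a=np.radians(67.3); ey=np.array([np.cos(a),np.sin(a)]); ex=np.array([ey[1],-ey[0]])
for n in ('scene','wrist'):
  P=cloud(cam(n)); c={'wrist':[.5761,-.1864],'scene':[.5775,-.1850]}[n]
  dd=P[...,:2]-c; x=dd@ex*1e3; y=dd@ey*1e3; Z=P[...,2]
  for sx in(-21,21):
    print(n,sx,[(o,round(float(np.median(Z[m])*1e3),1)) for o in range(-68,70,5) for m in [(abs(x-sx)<9)&(abs(y-o)<3)&(Z<.07)] if m.sum()>4])
E
```

```text
now [ 0.5941 -0.1447  0.2008] tilt/yaw left deg [-9.43  0.24  0.02]
[-0.0, 0.21, -0.152] [-0.013, 0.0, 0.0]
[0.0, 0.213, -0.147] [-0.013, 0.0, 0.0]
[0.0, 0.216, -0.143] [-0.013, 0.0, 0.0]
[0.0, 0.219, -0.138] [-0.013, 0.0, 0.0]
[0.0, 0.222, -0.134] [-0.013, 0.0, 0.0]
[0.0, 0.225, -0.129] [-0.013, 0.0, 0.0]
[0.0, 0.227, -0.125] [-0.013, 0.0, 0.0]
[0.0, 0.23, -0.12] [-0.013, 0.0, 0.0]
[0.001, 0.232, -0.115] [-0.0, 0.0, 0.0]
[0.001, 0.232, -0.115] [-0.0, 0.0, 0.0]
[0.001, 0.232, -0.115] [-0.0, 0.0, 0.0]
[0.001, 0.232, -0.115] [-0.0, 0.0, 0.0]
scene -21 [(-18, 37.4), (-13, 38.1), (-8, 39.2), (-3, 38.4), (2, 40.1), (7, 39.7), (12, 34.8), (17, 31.3), (27, 30.7), (32, 32.3), (37, 32.1), (67, 28.9)]
scene 21 [(-68, 44.0), (-53, 36.2), (-43, 35.4), (-38, 35.5), (-33, 34.9), (-13, 43.3), (-8, 43.6), (-3, 42.3), (2, 42.8), (7, 41.2), (12, 36.2), (17, 32.1), (32, 32.5), (37, 33.5), (67, 31.7)]
wrist -21 [(37, 33.7), (42, 33.7), (47, 33.8), (52, 33.7), (57, 33.6), (62, 32.4), (67, 64.5)]
wrist 21 [(37, 35.0), (42, 35.0), (47, 34.9), (52, 34.7), (57, 34.9), (62, 34.9), (67, 64.5)]
```

arm_command(series=[{"dp":[0,0.12,-0.09],"angular":[-0.013,0,0],"gripper":10},{"dp":[0,0.21,-0.147],"angular":[-0.013,0,0],"gripper":10},{"dp":[0,0.216,-0.143],"angular":[-0.013,0,0],"gripper":10},{"dp":[0,0.219,-0.138],"angular":[-0.013,0,0],"gripper":10},{"dp":[0,0.222,-0.134],"angular":[-0.013,0,0],"gripper":10},{"dp":[0,0.225,-0.129],"angular":[-0.013,0,0],"gripper":10},{"dp":[0,0.227,-0.125],"angular":[-0.013,0,0],"gripper":10},{"dp":[0,0.23,-0.12],"angular":[-0.013,0,0],"gripper":10}])

```text
clock: 26.45
position: [0.5286, 0.0984, 0.1931]
ee_rot: [0.697, 0.081, 0.708, -0.077]
contact_force: [0.4, 0.5, -3.8]
width: 0.0231
```

```bash
python3 - <<'E'
from h import *
plan([.5095,.2187,.18],-13.3,5)
P=np.load('top0.npy'); d=P-np.array([.5075,.2167,0])
a=np.radians(76.7); ey=np.array([np.cos(a),np.sin(a)]); ex=np.array([ey[1],-ey[0]])
im=cv2.imread('pics/top0.png').astype(int).mean(-1)
m=np.zeros(im.shape,bool); m[215:295,200:280]=1
m&=(im>60)&(P[...,2]>.002)&(P[...,2]<.011)
m=cv2.morphologyEx(m.astype(np.uint8),cv2.MORPH_OPEN,np.ones((3,3)))>0
q=P[m]; r=cv2.minAreaRect(q[:,:2].astype(np.float32)); print(m.sum(),np.round(r[0],4),np.round(r[1],4),r[2])
E
```

```text
now [0.5286 0.0984 0.1931] tilt/yaw left deg [ 0.43 -0.94 -0.21]
[0.024, 0.188, -0.075] [0.001, -0.002, -0.0]
[0.023, 0.188, -0.076] [0.001, -0.002, -0.0]
[0.023, 0.188, -0.076] [0.001, -0.002, -0.0]
[0.023, 0.188, -0.076] [0.001, -0.002, -0.0]
[0.022, 0.188, -0.077] [0.001, -0.002, -0.0]
1081 [0.5089 0.2162] [0.1092 0.1091] 79.92658233642578
```

arm_command(series=[{"dp":[0.02,0.22,-0.088],"angular":[0.001,-0.002,0],"gripper":10},{"dp":[0.02,0.22,-0.088],"angular":[0.001,-0.002,0],"gripper":10},{"dp":[0.02,0.2,-0.08],"angular":[0.001,-0.002,0],"gripper":10},{"dp":[0.02,0.14,-0.055],"angular":[0.001,-0.002,0],"gripper":10},{"dp":[0.015,0.07,-0.03],"angular":[0,-0.002,0],"gripper":10},{"dp":[0,0.03,0],"angular":[0,0,0],"gripper":10},{"dp":[0,0,0],"angular":[0,0,0],"gripper":10},{"dp":[0,0,0],"angular":[0,0,0],"gripper":10}])

```text
clock: 27.45
position: [0.5019, 0.2198, 0.1783]
ee_rot: [0.699, 0.079, 0.707, -0.077]
contact_force: [0.2, -0.1, -3.3]
width: 0.0233
```

```bash
python3 -c "
from h import *
plan([.5100,.2185,.085],-13.3,6)"
```

```text
now [0.5019 0.2198 0.1783] tilt/yaw left deg [ 0.63 -0.69 -0.09]
[0.129, 0.0, 0.013] [0.001, -0.001, -0.0]
[0.13, 0.0, 0.013] [0.001, -0.001, -0.0]
[0.13, 0.001, 0.012] [0.001, -0.001, -0.0]
[0.13, 0.001, 0.012] [0.001, -0.001, -0.0]
[0.13, 0.001, 0.012] [0.001, -0.001, -0.0]
[0.13, 0.001, 0.012] [0.001, -0.001, -0.0]
```

arm_command(series=[{"dp":[0.12,0,0.013],"angular":[0.001,-0.002,0],"gripper":10},{"dp":[0.15,0,0.013],"angular":[0.001,-0.002,0],"gripper":10},{"dp":[0.15,0,0.012],"angular":[0.001,-0.002,0],"gripper":10},{"dp":[0.15,0,0.012],"angular":[0.001,-0.002,0],"gripper":10},{"dp":[0.1,0,0.008],"angular":[0.001,0,0],"gripper":10},{"dp":[0.04,0,0.004],"angular":[0,0,0],"gripper":10},{"dp":[0,0,0],"angular":[0,0,0],"gripper":10},{"dp":[0,0,0],"angular":[0,0,0],"gripper":10}])

```text
clock: 28.45
position: [0.5101, 0.2151, 0.0875]
ee_rot: [0.703, 0.083, 0.702, -0.082]
contact_force: [-0.7, 0.4, -3.2]
width: 0.023
```

```bash
python3 -c "
from h import *
plan([.5100,.2185,.0765],-13.3,4)"
```

```text
now [0.5101 0.2151 0.0875] tilt/yaw left deg [-0.12  0.07 -0.03]
[0.023, 0.007, -0.002] [-0.0, 0.0, -0.0]
[0.023, 0.007, -0.002] [-0.0, 0.0, -0.0]
[0.023, 0.007, -0.002] [-0.0, 0.0, -0.0]
[0.023, 0.007, -0.002] [-0.0, 0.0, -0.0]
```

arm_command(series=[{"dp":[0.02,0.004,0],"angular":[0,0,0],"gripper":10},{"dp":[0.02,0.003,0],"angular":[0,0,0],"gripper":10},{"dp":[0.015,0,0],"angular":[0,0,0],"gripper":10},{"dp":[0.01,0,0],"angular":[0,0,0],"gripper":10},{"dp":[0.008,0,0],"angular":[0,0,0],"gripper":10},{"dp":[0.006,0,0],"angular":[0,0,0],"gripper":10},{"dp":[0.005,0,0],"angular":[0,0,0],"gripper":10},{"dp":[0.005,0,0],"angular":[0,0,0],"gripper":10}])

```text
clock: 29.45
position: [0.5112, 0.2164, 0.0775]
ee_rot: [0.704, 0.083, 0.701, -0.082]
contact_force: [-0.8, -1.1, -3.3]
width: 0.0231
```

arm_command(series=[{"dp":[0.005,0,0],"angular":[0,0,0],"gripper":10},{"dp":[0.005,0,0],"angular":[0,0,0],"gripper":10},{"dp":[0.005,0,0],"angular":[0,0,0],"gripper":10},{"dp":[0.005,0,0],"angular":[0,0,0],"gripper":10},{"dp":[0.005,0,0],"angular":[0,0,0],"gripper":10},{"dp":[0.005,0,0],"angular":[0,0,0],"gripper":10},{"dp":[0,0,0],"angular":[0,0,0],"gripper":10},{"dp":[0,0,0],"angular":[0,0,0],"gripper":10}])

```text
clock: 30.45
position: [0.5112, 0.2165, 0.076]
ee_rot: [0.704, 0.083, 0.7, -0.082]
contact_force: [-2.2, -0.0, 1.9]
width: 0.0234
```

```bash
python3 -c "
from h import *
plan([.5100,.2185,.0765],-13.3,1)
for i in range(3): print(get_state()['contact_force'].round(1),get_state()['position']); get_image('top')"
```

```text
now [0.5112 0.2165 0.076 ] tilt/yaw left deg [-0.09  0.28 -0.14]
[-0.004, 0.014, -0.013] [-0.001, 0.003, -0.002]
[-2.2 -0.   1.9] [0.51118879 0.21651213 0.07596826]
[-2.3  0.4  2.3] [0.5111873  0.21651449 0.07595898]
[-2.7 -0.8  3.6] [0.5112129  0.21651444 0.07597862]
```

Standing on the pad at the original height; release.

arm_command(series=[{"dp":[0,0,0],"angular":[0,0,0],"gripper":35},{"dp":[0,0,0],"angular":[0,0,0],"gripper":60},{"dp":[0,0,0],"angular":[0,0,0],"gripper":85},{"dp":[0,0,0],"angular":[0,0,0],"gripper":85},{"dp":[0,0,0],"angular":[0,0,0],"gripper":85},{"dp":[0,0,0],"angular":[0,0,0],"gripper":85},{"dp":[-0.05,0,0],"angular":[0,0,0],"gripper":85},{"dp":[-0.1,0,0],"angular":[0,0,0],"gripper":85}])

```text
clock: 31.6
position: [0.5122, 0.2166, 0.0938]
ee_rot: [0.704, 0.083, 0.7, -0.082]
contact_force: [0.2, -0.7, -0.1]
width: 0.085
```

arm_command(series=[{"dp":[-0.2,0,0],"angular":[0,0,0],"gripper":85},{"dp":[-0.25,0,0],"angular":[0,0,0],"gripper":85},{"dp":[-0.3,0,0],"angular":[0,0,0],"gripper":85},{"dp":[-0.3,0,0],"angular":[0,0,0],"gripper":85},{"dp":[-0.2,0,0],"angular":[0,0,0],"gripper":85},{"dp":[-0.1,0,0],"angular":[0,0,0],"gripper":85},{"dp":[0,0,0],"angular":[0,0,0],"gripper":85},{"dp":[0,0,0],"angular":[0,0,0],"gripper":85}])

```text
clock: 32.6
position: [0.5109, 0.2164, 0.2668]
ee_rot: [0.706, 0.084, 0.698, -0.081]
contact_force: [-0.2, 0.2, -0.1]
width: 0.085
```

```bash
python3 - <<'E'
from h import *
d=cam('wrist'); P=cloud(d); Z=P[...,2]
near=(abs(P[...,0]-.51)<.06)&(abs(P[...,1]-.2175)<.06)&(d['depth']>0)
for n,lo,hi in (('grip',.122,.142),('guard',.062,.08),('foot',.012,.027)):
    q=P[near&(Z>lo)&(Z<hi)]; r=cv2.minAreaRect(q[:,:2].astype(np.float32)); print(n,np.round(r[0],4),np.round(r[1],4),round(r[2],2),np.median(q[:,2]).round(4))
a=np.radians(67.3); ey=np.array([np.cos(a),np.sin(a)]); ex=np.array([ey[1],-ey[0]])
d=cam('top'); P=cloud(d); dd=P[...,:2]-[.5748,-.1877]; x=dd@ex*1e3; y=dd@ey*1e3; Z=P[...,2]
for sx in(-21,21): print(sx,[(o,round(float(np.median(Z[m])*1e3),1)) for o in range(-66,70,6) for m in [(abs(x-sx)<9)&(abs(y-o)<3)] if m.sum()>4])
cv2.imwrite('pics/end.png',d['image']); s=get_state(); print(s['position'],s['width'],s['clock'])
E
```

```text
grip [0.5118 0.2163] [0.0238 0.0235] 76.1 0.1315
guard [0.5116 0.2164] [0.0576 0.0582] 76.65 0.0717
foot [0.5117 0.2164] [0.0438 0.0742] 76.63 0.0191
-21 [(-66, 40.6), (-60, 40.4), (-54, 40.4), (-48, 40.4), (-42, 40.9), (-36, 40.2), (-30, 36.6), (-24, 18.8), (-18, 37.5), (-12, 39.5), (-6, 38.9), (0, 39.2), (6, 39.3), (12, 38.7), (18, 19.3), (24, 19.4), (30, 32.4), (36, 32.5), (42, 33.3), (48, 32.6), (54, 33.7), (60, 32.8), (66, 19.1)]
21 [(-66, 37.0), (-60, 36.1), (-54, 35.6), (-48, 35.5), (-42, 36.1), (-36, 36.2), (-30, 30.5), (-24, 18.8), (-18, 42.0), (-12, 43.2), (-6, 43.2), (0, 43.3), (6, 43.9), (12, 44.2), (18, 21.8), (24, 18.6), (30, 32.1), (36, 34.6), (42, 33.9), (48, 34.5), (54, 34.2), (60, 34.2), (66, 33.5)]
[0.51085569 0.21638448 0.26655162] 0.0847616619890141 32.7
```

View pics/end.png

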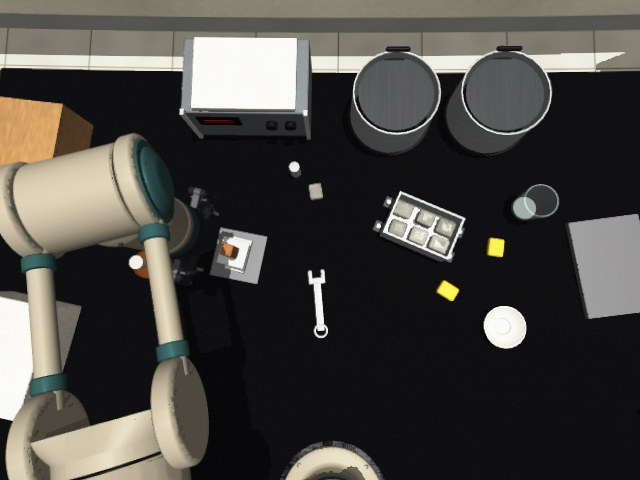

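```bash
python3 -c "
from rig import *
print(get_state()['qd'].round(3)); print(sign_off())"
```

```text
[-0.001  0.005 -0.002  0.    -0.     0.001]
the job is handed in; nothing more can be done
None
```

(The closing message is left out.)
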